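Seat a tyre under a plate and weigh it down with the full tin

TASK

The tyre on the grey fixture still stands too high on its wheel: lay the loose flat plate level across the tyre, lengthwise between the two posts, and press it down until you feel the tyre stop fully home. Then find by lifting which of the three look-alike tins is the full, heavy one, and set it down gently, upright, on the middle of the plate to keep it down. The two light tins must end up standing upright on the table; never tip a tin over, and do not disturb the other things on the table.

Things in the scene. Friction and masses are not known exactly. Their poses are not given: they have to be found in the camera images.
- jig: grey tyre fixture bolted to the table: base slab 100 (x) x 160 (y) x 12 mm, origin under its centre, axes along its sides. A white wheel (53 mm across, top at 42 mm above the table) is fixed on its centre with a black knobbly tyre round it. Two steel posts, 10 mm thick, top at 75 mm above the table, stand at y = -64 and y = +64 mm, so 118 mm is free between them
- tyre_top (a point): centre of the top face of the tyre in the fixture, on the wheel's axis. The tyre is 84 mm across outside (86 over the knobs), 56 mm inside, 38 mm tall; its top is a flat ring. Fully home this point is 50 mm above the table
- tyre (a joint): how far the tyre still stands above its home place (m): 0 fully home on the fixture, up to 0.012. It slides stiffly straight down (some 10 N to move it, more than the full tin and plate weigh) and stays where it is left
- plate: plain loose aluminium plate 60 (x) x 110 (y) x 12 mm, 0.21 kg, lying flat on the table at the start; origin at the centre of its underside
- tin_a: closed plain metal tin, round, 54 mm across, 65 mm tall, upright at the start, origin at the centre of its underside. The three tins look the same; one of them, any one, is filled with steel and weighs about 0.48 kg, the other two about 0.11 kg
- tin_b: closed plain metal tin, round, 54 mm across, 65 mm tall, upright at the start, origin at the centre of its underside. The three tins look the same; one of them, any one, is filled with steel and weighs about 0.48 kg, the other two about 0.11 kg
- tin_c: closed plain metal tin, round, 54 mm across, 65 mm tall, upright at the start, origin at the centre of its underside. The three tins look the same; one of them, any one, is filled with steel and weighs about 0.48 kg, the other two about 0.11 kg
- spray_can: bystander: aerosol can standing, 48 mm across, 160 mm tall, origin under its centre
- glue_bottle: bystander: small white bottle standing, 32 mm across, 85 mm tall, origin under its centre
- cup: bystander: blue cup standing, 76 mm across, 90 mm tall, origin under its centre
- spare_tyre: bystander: spare tyre lying flat, 86 mm across, 30 mm tall, origin under its centre
- loose_wheel: bystander: white wheel without tyre lying flat, 53 mm across, 32 mm tall, origin under its centre
- driver: bystander: screwdriver lying on the table, 170 mm long along its x axis, up to about 30 mm thick
- parts_tray: bystander, fixed: grey divided tray 100 (x) x 130 (y) x 35 mm, origin under its centre
Things that resemble listed ones, but are neither listed nor needed, are in the scene too. Leave any pink or purple look-alike of the tin_b alone.

How it is judged:
By the outcome, as a careful person would: the job done as asked, in the order asked, and still so for the second after the job is handed in, with the robot touching nothing.
It also fails if it takes over 72 s, if anything falls off the work surface, if the arm or the gripper's body presses on something with over 40 N, if the wrist force passes 120 N, or if a joint passes its speed limit or range.

ROBOT

A 6-joint arm with a two-finger parallel gripper is mounted at the origin on the work surface. World frame = base frame: x ahead of the robot, y to its left, z up, the work surface at z = 0. Lengths are in mm, angles in rad, forces in N, time in s.
With the tool pointing down it reaches from about 350 to 975 mm from the base axis. Payload 7.1 kg.
Tool frame: the origin (TCP) lies midway between the tips of the shut fingers; the grasp point (between the pads) lies 19 mm behind it; z points along the fingers, y is the line along which they close (so a half turn about z gives the same grasp; the last joint's range is limited). The gripper opens to 88 mm and grips with 3 to 60 N. Pads are 20 mm wide; open, the fingers measure 115 mm over their backs; the gripper's body (75 mm by 178 mm) begins 61 mm behind the grasp point.
Start: joints at [1.087, 0.423, 1.63, -0, 1.089, -0.019], TCP at [280.12, 558.693, 222.675] pointing down, gripper open.
Joint ranges: [-3, 3], [-0.9, 2.11], [0.09, 2.58], [-1.31, 4.45], [0.11, 2.69], [-2.54, 2.54]. Speed limits (rad/s): [2.39, 2.39, 3.01, 3.14, 3.14, 3.14].

INTERFACE

Orientations are given as a rotation vector (axis times angle).
In Python, from workcell import get_obs, get_image, camera_params, close_job gives the robot as it stands.
- The arm moves only by the shell command python3 -m creep 'ROWS' [OPENING]. ROWS is a JSON object of lists of equal length, an entry for each row: "delta_pos": the shift along the tool's x, y, z in m, a list of three; "twist": the turn, a rotation vector about the tool's x, y, z in degrees, a list of three. A call has 1 to 20 rows; each row shifts and turns the commanded pose from where the row before left it, along the tool's axes as they then stand; what a row does not reach is not made up. A row lasts 1/12 s, in which the tool goes at most 41.7 mm and 7.16 degrees, less where a joint would pass 70% of its speed; a pose out of reach is approached as far as the arm can. A call with a gripper value outside its range is refused whole. OPENING is the opening, from 0 (shut) to 1 (fully open), set as the call begins (- or left out, the last holds). The fingers move at their own pace and stop on an object; the grip force is fixed at half the most. Time passes only in rows, so rows that do not move let the fingers close. It gives the time, the measured TCP pose, the force, the opening and the grip force at its end, in the units of the state.
- get_obs(): the state, without advancing time (a new reading comes with each control period).
- get_image(name): name is "scene" or "top" or "wrist"; returns (picture, depth): 400x640x3 uint8, red, green, blue; 400x640 float32, mm along the optical axis (not along the pixel's ray), 0 where there is no reading.
- camera_params(name): a dict with "camera_matrix" (3x3 intrinsics, pixels), "extrinsics" (4x4, takes a point from camera to world coordinates). Camera axes: x right, y down, z forward; pixel columns grow to the right and rows downward; lengths in mm; the calibration is good to about 2 mm. The wrist camera is an equidistant fisheye: a pixel r from the principal point sees the ray r / f radians off the axis. A picture is of the moment at which its call begins: read the wrist's pose just before it. camera_params takes no time and is no camera call; for the wrist camera it gives the pose at the moment of the call.
- close_job(): hands the job in; it is judged then, once.
The state is a dict: "t": time; "qpos": joint angles; "qvel": joint speeds; "joint_torque": joint torques, N m; "ee_pos": TCP position; "orientation": TCP orientation; "ft_force": force on the tool from outside, world axes, zero at the start; "moment": the same for the moment, N m; "width": finger opening in mm; "grasp_force": force on a finger pad.
Only numpy, scipy, OpenCV 4.12 (cv2) and the standard library are available. Lean on these libraries where they do the work, as an engineer would, in place of code of your own. Each camera call takes 0.05 s, during which the arm holds its last target. There are 200 camera calls.

## Working session

There is one attempt and no reset: what is moved stays moved. The work goes in short steps, Python scripts to look and compute and a shell command to move; the robot and the scene stay as the last step left them, time stands still between calls to the robot, and variables do not carry over. Pictures are saved under pics/ and viewed, at most 10 in all, crops included, and the job is handed in when it is done.

```bash
mkdir -p pics; ls
cat > h.py <<'E'
import numpy as np,cv2
from workcell import *
def grab(n):
    p=camera_params(n); im,d=get_image(n); return im,d,np.array(p["camera_matrix"]),np.array(p["extrinsics"])
def cloud(d,K,E):
    v,u=np.indices(d.shape); P=np.stack([(u-K[0,2])/K[0,0]*d,(v-K[1,2])/K[1,1]*d,d],-1)
    return P@E[:3,:3].T+E[:3,3]
E
python3 - <<'E'
from h import *
o=get_obs(); print({k:np.round(v,3).tolist() for k,v in o.items()})
for n in("scene","top"):
    im,d,K,E=grab(n); np.savez(n,im=im,d=d,K=K,E=E); print(n,K.tolist(),E.round(2).tolist(),(d>0).mean())
    cv2.imwrite(f"pics/{n}.png",im[...,::-1])
E
```

```text
pics
{'t': 0.0, 'qpos': [1.087, 0.424, 1.631, 0.0, 1.089, -0.019], 'qvel': [-0.001, -0.001, -0.002, -0.0, 0.003, 0.0], 'joint_torque': [-0.003, -54.464, -27.365, 0.064, 0.023, -0.0], 'ee_pos': [279.855, 558.228, 221.919], 'orientation': [-0.723, -3.057, 0.002], 'ft_force': [0.47, -0.574, 0.406], 'moment': [0.011, -0.047, -0.028], 'grasp_force': 0.0, 'width': 87.908}
scene [[498.47178271906625, 0.0, 317.63476273907946], [0.0, 498.47178271906625, 202.17861808937053], [0.0, 0.0, 1.0]] [[0.84, 0.43, -0.32, 958.66], [0.53, -0.69, 0.49, -627.71], [-0.01, -0.58, -0.81, 1127.73], [0.0, 0.0, 0.0, 1.0]] 0.9962578125
top [[387.03967399238775, 0.0, 322.93872746035305], [0.0, 387.03967399238775, 197.99050537973315], [0.0, 0.0, 1.0]] [[0.01, -1.0, 0.08, 456.94], [-1.0, -0.01, -0.01, 18.44], [0.01, -0.08, -1.0, 1203.44], [0.0, 0.0, 0.0, 1.0]] 0.99599609375
```

View pics/top.png

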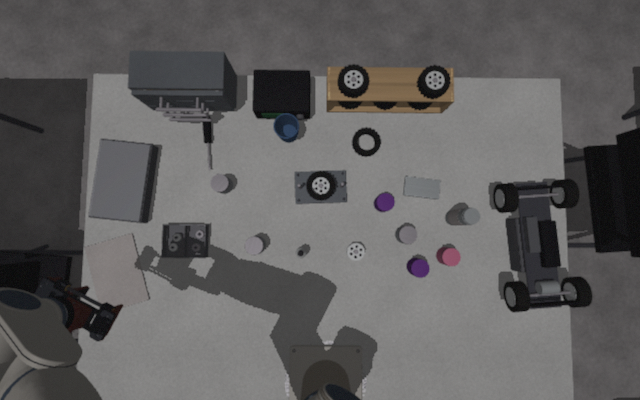

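View pics/scene.png

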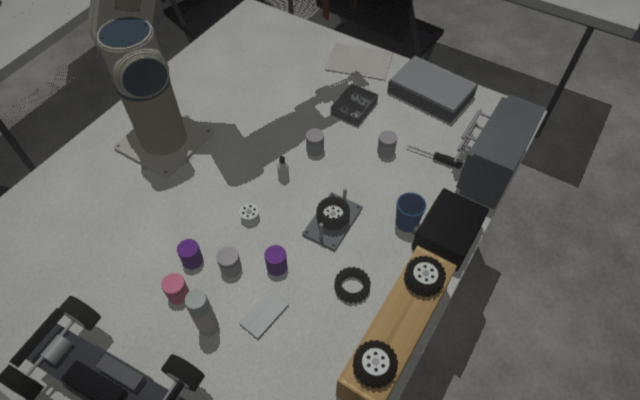

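The top view shows grey tins at (221,183), (254,245) and (407,234), the jig at (320,186), the plate at (422,188) and the spray can at (467,215). The purple and pink tins are look-alikes. In the scene view the same things are at: tins (387,144), (315,143), (229,263); jig (333,218); plate (265,313).

Run:
```python
from h import *
Z={n:dict(np.load(n+".npz")) for n in("top","scene")}
C={n:cloud(z["d"],z["K"],z["E"]) for n,z in Z.items()}
def near(c,xy,r,lo,hi): 
    P=c.reshape(-1,3); m=(np.hypot(*(P[:,:2]-xy).T)<r)&(P[:,2]>lo)&(P[:,2]<hi); return P[m]
t=C["top"]
for nm,(u,v) in dict(t1=(221,183),t2=(254,245),t3=(407,234),plate=(422,188),wheel=(320,186),spray=(470,215),purp1=(385,202),glue=(302,251),cup=(287,127)).items():
    p=t[v,u]; print(nm,p.round(1))
    for n in C:
        c=p[:2]
        for _ in range(3):
            if nm[0]=="t":lo,hi,r=55,80,40
            elif nm=="plate":lo,hi,r=6,20,75
            else: break
            q=near(C[n],c,r,lo,hi)
            if len(q)==0: break
            (cx,cy),(w,h),a=cv2.minAreaRect(q[:,:2].astype(np.float32)); c=np.array([cx,cy])
        else: print("  ",n,len(q),"c",c.round(1),"wh",round(w,1),round(h,1),"ang",round(a,1),"z",np.percentile(q[:,2],[10,50,90]).round(1), "mean",q.mean(0).round(1))
    if nm=="wheel":
        for n in C:
            for lo,hi in((6,18),(36,46),(53,68),(70,85)):
                q=near(C[n],p[:2],110,lo,hi); (c,s,a)=cv2.minAreaRect(q[:,:2].astype(np.float32)); print("  ",n,lo,len(q),np.round(c,1),np.round(s,1),round(a,1),"z",np.percentile(q[:,2],[10,50,90]).round(1))
    # table ref
for n in C: 
    q=near(C[n],(600,0),300,-15,4); print(n,"table z",np.median(q[:,2]))
```

```text
t1 [591.5 311.1  64.8]
   top 264 c [594.4 318.6] wh 52.3 51.4 ang 66.1 z [60.5 63.5 66.8] mean [594.1 317.8  63.5]
   scene 233 c [593.3 317.1] wh 49.2 58.5 ang 27.3 z [60.3 64.6 67.5] mean [594.6 314.4  64.1]
t2 [410.3 209.6  65.9]
   top 266 c [411.5 212.3] wh 49.7 51.7 ang 0.9 z [60.8 63.4 66.6] mean [411.4 212.1  63.5]
   scene 230 c [411.2 211.3] wh 56.0 53.1 ang 74.8 z [60.4 64.6 68.1] mean [411.7 208.4  64.4]
t3 [ 445.4 -238.3   62.8]
   top 272 c [ 445.3 -238.5] wh 52.4 52.0 ang 71.2 z [61.2 64.1 66.9] mean [ 445.4 -238.2   64. ]
   scene 362 c [ 445.6 -240.6] wh 53.0 51.4 ang 2.0 z [61.6 64.6 67.1] mean [ 446.5 -241.6   64.4]
plate [ 587.7 -298.7    8.7]
   top 680 c [ 598.3 -296.8] wh 111.0 74.5 ang 83.3 z [ 8.3 11.2 14.1] mean [ 591.  -295.5   11.2]
   scene 1133 c [ 595.  -297.4] wh 115.1 100.4 ang 89.8 z [ 8.5 11.5 14.4] mean [ 591.1 -298.5   11.5]
wheel [587.4  18.6  43. ]
   top 6 929 [590.5  33.1] [100.  188.1] 2.3 z [ 8.1 11.  13.7]
   top 36 257 [591.1  20.3] [90.2 85. ] 53.4 z [38.5 41.5 44. ]
   top 53 380 [588.6  16.4] [92.4 86.7] 47.4 z [56.  59.3 61.9]
   top 70 16 [591.2  18.7] [  8.5 135. ] 3.0 z [72.2 74.8 76. ]
   scene 6 955 [602.1  18.6] [187.2 162.9] 3.0 z [ 8.5 11.6 14.7]
   scene 36 298 [595.   13.5] [120.3  73.3] 65.2 z [38.5 42.1 45. ]
   scene 53 507 [591.5  16.3] [ 87.9 105. ] 40.5 z [55.5 59.8 63.1]
   scene 70 23 [590.8  18. ] [  8.5 137.3] 1.9 z [71.3 73.9 76.8]
spray [ 498.8 -388.3  158.4]
purp1 [ 456.9   18.4 1203.4]
glue [394.7  68.8  80.9]
cup [778.8 124.3   1.6]
top table z -1.0268604145001063
scene table z -0.2921499055004233
```

```bash
cat >> h.py <<'E'
from scipy.spatial.transform import Rotation as R
def pose():
    o=get_obs(); return np.array(o["ee_pos"]),R.from_rotvec(o["orientation"])
def plan(xyz,yaw,step=30,n=None):
    "constant row (tool mm, deg about tool z) to reach xyz with tool pointing down, tool y at yaw deg (mod 180)"
    p,r=pose(); y=r.as_matrix()[:,1]; now=np.degrees(np.arctan2(y[1],y[0])); dy=(yaw-now+90)%180-90
    w=-dy; d=r.inv().apply(np.array(xyz)-p)
    if n is None: n=int(max(np.ceil(np.linalg.norm(d)/step),np.ceil(abs(w)/5),1))
    S=sum(R.from_euler('z',w/n*k,degrees=True).as_matrix() for k in range(n))
    print("n",n,"row m",(np.linalg.solve(S,d)/1000).round(4).tolist(),"twist z",round(w/n,2),"| now",p.round(1),"yaw",round(now,2),"tilt",np.degrees(np.arccos(-r.as_matrix()[2,2])).round(2))
def comp(d,P,uv,lo,hi,rad=60):
    m=((P[...,2]>lo)&(P[...,2]<hi)&(d>0)).astype(np.uint8)
    m=cv2.morphologyEx(m,cv2.MORPH_CLOSE,np.ones((3,3),np.uint8)); m=cv2.morphologyEx(m,cv2.MORPH_OPEN,np.ones((3,3),np.uint8))
    _,l=cv2.connectedComponents(m,connectivity=4); return l==l[uv[1],uv[0]]
E
python3 - <<'E'
from h import *
for n,uv,cp in(("top",(422,188),None),("scene",(265,313),None)):
    z=dict(np.load(n+".npz")); P=cloud(z["d"],z["K"],z["E"]); 
    m=comp(z["d"],P,uv,5,20); K,E=z["K"],z["E"]
    c=max(cv2.findContours(m.astype(np.uint8),0,1)[0],key=cv2.contourArea)[:,0].astype(float)
    ray=np.c_[(c[:,0]-K[0,2])/K[0,0],(c[:,1]-K[1,2])/K[1,1],np.ones(len(c))]@E[:3,:3].T
    X=E[:3,3]+ray*((12-E[2,3])/ray[:,2:]); print(n,cv2.minAreaRect(X[:,:2].astype(np.float32)),"z",np.median(P[m][:,2]))
    q=P[(P[...,2]>70)&(P[...,2]<80)&(np.hypot(P[...,0]-591,P[...,1]-18)<85)]
    a,b=q[q[:,1]>18].mean(0),q[q[:,1]<18].mean(0); print(" posts",a.round(1),b.round(1),"mid",((a+b)/2).round(1),"len",np.linalg.norm(a-b).round(1),"yaw of y axis from world y",np.degrees(np.arctan2(-(a-b)[0],(a-b)[1])).round(2))
    cb=comp(z["d"],P,(0,0),0,1)
p=camera_params("wrist");print(np.round(p["camera_matrix"],1).tolist(),np.round(p["extrinsics"],2).tolist())
plan((591,-297,120),0)
E
```

```text
top ((591.004638671875, -295.07830810546875), (111.31211853027344, 60.14201736450195), 83.30374908447266) z 11.15676293839374
 posts [588.2  82.8  74.4] [593.3 -44.5  74.3] mid [590.7  19.1  74.3] len 127.4 yaw of y axis from world y 2.31
scene ((589.0086059570312, -298.2233581542969), (114.17143249511719, 69.07938385009766), 86.1064453125) z 11.466213200974266
 posts [587.1  81.3  73.3] [592.3 -46.4  74.2] mid [589.7  17.5  73.8] len 127.8 yaw of y axis from world y 2.33
[[309.7, 0.0, 318.8], [0.0, 309.7, 202.8], [0.0, 0.0, 1.0]] [[0.45, 0.87, 0.22, 218.58], [0.89, -0.43, -0.11, 587.93], [-0.0, 0.25, -0.97, 384.11], [0.0, 0.0, 0.0, 1.0]]
n 31 row m [-0.0301, -0.0068, 0.0033] twist z 2.04 | now [279.9 558.3 222. ] yaw 63.37 tilt 0.08
```

```bash
python3 -c "
from h import *
plan((590,-297,220),-6.7,n=36)"
```

```text
n 36 row m [-0.0266, -0.0044, 0.0001] twist z 1.95 | now [279.9 558.3 222. ] yaw 63.37 tilt 0.08
```

```bash
python3 -m creep '{"delta_pos":[[-0.0266,-0.0044,0],[-0.0266,-0.0044,0],[-0.0266,-0.0044,0],[-0.0266,-0.0044,0],[-0.0266,-0.0044,0],[-0.0266,-0.0044,0],[-0.0266,-0.0044,0],[-0.0266,-0.0044,0],[-0.0266,-0.0044,0],[-0.0266,-0.0044,0],[-0.0266,-0.0044,0],[-0.0266,-0.0044,0],[-0.0266,-0.0044,0],[-0.0266,-0.0044,0],[-0.0266,-0.0044,0],[-0.0266,-0.0044,0],[-0.0266,-0.0044,0],[-0.0266,-0.0044,0]],"twist":[[0,0,1.95],[0,0,1.95],[0,0,1.95],[0,0,1.95],[0,0,1.95],[0,0,1.95],[0,0,1.95],[0,0,1.95],[0,0,1.95],[0,0,1.95],[0,0,1.95],[0,0,1.95],[0,0,1.95],[0,0,1.95],[0,0,1.95],[0,0,1.95],[0,0,1.95],[0,0,1.95]]}' 1
python3 -c "
from h import *
plan((590,-297,220),-6.7,n=18)"
```

```text
t: 1.6
ee_pos: [570.6, 177.8, 222.3]
orientation: [-1.614, -2.695, 0.001]
ft_force: [0.8, -0.3, 0.7]
width: 88.1
grasp_force: 0.0
n 18 row m [-0.0265, -0.0044, 0.0001] twist z 1.94 | now [570.6 177.8 222.3] yaw 28.17 tilt 0.04
```

```bash
python3 -m creep '{"delta_pos":[[-0.0265,-0.0044,0],[-0.0265,-0.0044,0],[-0.0265,-0.0044,0],[-0.0265,-0.0044,0],[-0.0265,-0.0044,0],[-0.0265,-0.0044,0],[-0.0265,-0.0044,0],[-0.0265,-0.0044,0],[-0.0265,-0.0044,0],[-0.0265,-0.0044,0],[-0.0265,-0.0044,0],[-0.0265,-0.0044,0],[-0.0265,-0.0044,0],[-0.0265,-0.0044,0],[-0.0265,-0.0044,0],[-0.0265,-0.0044,0],[-0.0265,-0.0044,0],[-0.0265,-0.0044,0],[0,0,0]],"twist":[[0,0,1.94],[0,0,1.94],[0,0,1.94],[0,0,1.94],[0,0,1.94],[0,0,1.94],[0,0,1.94],[0,0,1.94],[0,0,1.94],[0,0,1.94],[0,0,1.94],[0,0,1.94],[0,0,1.94],[0,0,1.94],[0,0,1.94],[0,0,1.94],[0,0,1.94],[0,0,1.94],[0,0,0]]}' 1
python3 - <<'E'
from h import *
im,d,K,E=grab("wrist"); np.savez("w1",im=im,d=d,K=K,E=E); cv2.imwrite("pics/w1.png",im[...,::-1]); print((d>0).mean(),E[:3,3]); plan((590,-297,60),-6.7)
E
```

```text
t: 3.18
ee_pos: [588.5, -300.6, 222.2]
orientation: [2.351, 2.083, -0.002]
ft_force: [-1.2, 0.5, 0.9]
width: 88.2
grasp_force: 0.0
0.9290625 [ 595.07464303 -234.55917831  384.23814565]
n 6 row m [0.0003, 0.0002, 0.027] twist z -0.02 | now [ 588.9 -298.6  222.2] yaw -6.83 tilt 0.04
```

View pics/w1.png

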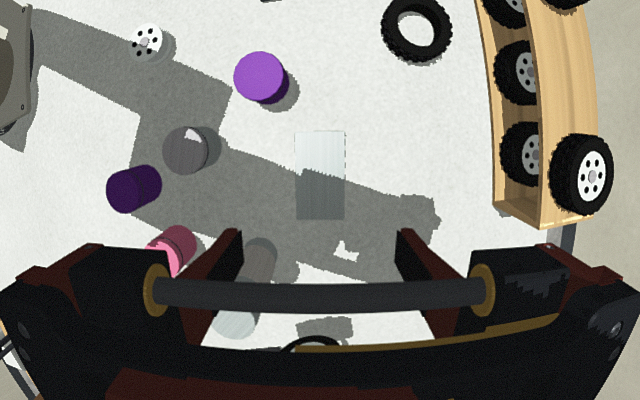

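The plate spans about (295..345, 131..220) in the wrist view, square to the gripper, which confirms its yaw. I'll compute its centre from fisheye rays on the plate's top plane.

```bash
cat >> h.py <<'E'
def frays(uv,K,E):
    a=(np.asarray(uv,float)-[K[0,2],K[1,2]])/K[0,0]; r=np.hypot(*a.T)+1e-12
    ray=np.c_[a/r[:,None]*np.sin(r)[:,None],np.cos(r)]; return ray@E[:3,:3].T, np.cos(r), ray
def fcloud(d,K,E):
    v,u=np.indices(d.shape); w,c,_=frays(np.c_[u.ravel(),v.ravel()],K,E)
    return (E[:3,3]+w*(d.ravel()/c)[:,None]).reshape(*d.shape,3)
def onz(uv,K,E,z):
    w,_,_=frays(uv,K,E); return E[:3,3]+w*((z-E[2,3])/w[:,2:])
E
python3 - <<'E'
from h import *
z=dict(np.load("w1.npz")); P=fcloud(z["d"],z["K"],z["E"]); m=comp(z["d"],P,(320,175),6,20); print(m.sum(),np.median(P[m][:,2]),"table",np.median(P[60:100,300:350][...,2]))
c=max(cv2.findContours(m.astype(np.uint8),0,1)[0],key=cv2.contourArea)[:,0]
print(cv2.boundingRect(c)); X=onz(c,z["K"],z["E"],12)
print(cv2.minAreaRect(X[:,:2].astype(np.float32)), np.median(X,0), X.mean(0))
# spare: grey image edges
plan((590,-297,60),-6.7)
E
```

```text
4321 12.063960417925387 table 0.06400214778466307
(294, 132, 51, 88)
((588.3414916992188, -296.141845703125), (108.64192962646484, 60.30286407470703), 83.63882446289062) [ 588.16280387 -294.25783329   12.        ] [ 588.31790107 -295.0237116    12.        ]
n 6 row m [0.0003, 0.0002, 0.027] twist z -0.02 | now [ 588.9 -298.6  222.2] yaw -6.83 tilt 0.04
```

```bash
python3 -m creep '{"delta_pos":[[0.001,0,0.03],[0.001,0,0.03],[0,0,0.03],[0,0,0.03],[0,0,0.03],[0,0,0.02],[0,0,0.016],[0,0,0.014],[0,0,0.01],[0,0,0.008],[0,0,0],[0,0,0]],"twist":[[0,0,0],[0,0,0],[0,0,0],[0,0,0],[0,0,0],[0,0,0],[0,0,0],[0,0,0],[0,0,0],[0,0,0],[0,0,0],[0,0,0]]}' 1; python3 -c "
from h import *
plan((589,-296.3,4),-6.6,n=2)"
```

```text
t: 4.23
ee_pos: [590.3, -294.5, 4.9]
orientation: [2.346, 2.089, 0.0]
ft_force: [-0.5, 0.3, -1.2]
width: 87.9
grasp_force: 0.0
n 2 row m [-0.001, -0.0005, 0.0004] twist z -0.02 | now [ 590.3 -294.5    4.9] yaw -6.64 tilt 0.01
```

```bash
python3 -m creep '{"delta_pos":[[-0.001,0,0.001],[0,0,0],[0,0,0],[0,0,0],[0,0,0],[0,0,0]],"twist":[[0,0,0],[0,0,0],[0,0,0],[0,0,0],[0,0,0],[0,0,0]]}' 0
python3 -m creep '{"delta_pos":[[0,0,0],[0,0,-0.01],[0,0,-0.02],[0,0,-0.03],[0,0,-0.03],[0,0,-0.03],[0,0,-0.01],[0,0,0],[0,0,0],[0,0,0]],"twist":[[0,0,0],[0,0,0],[0,0,0],[0,0,0],[0,0,0],[0,0,0],[0,0,0],[0,0,0],[0,0,0],[0,0,0]]}'
python3 - <<'E'
from h import *
im,d,K,E=grab("wrist"); np.savez("w2",im=im,d=d,K=K,E=E); cv2.imwrite("pics/w2.png",im[...,::-1])
plan((590.3,18.2,140),2.3,step=25)
E
```

```text
t: 4.73
ee_pos: [590.2, -295.7, 4.2]
orientation: [2.346, 2.088, 0.0]
ft_force: [-0.5, -0.0, 3.2]
width: 59.6
grasp_force: 30.0
t: 5.57
ee_pos: [588.7, -294.9, 131.6]
orientation: [-2.344, -2.087, 0.002]
ft_force: [0.7, -0.4, -2.2]
width: 59.5
grasp_force: 30.0
n 13 row m [0.0241, -0.0009, -0.0006] twist z -0.69 | now [ 588.6 -294.8  131.3] yaw -6.65 tilt 0.22
```

View pics/w2.png

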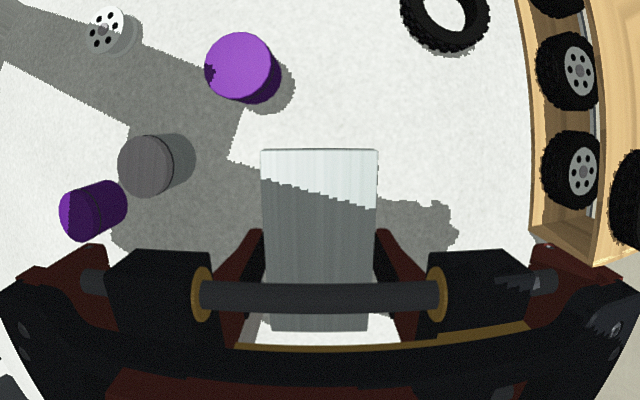

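The plate is gripped and level at (260..378, 149..330). Next I'll measure its pose in the tool frame.

```bash
cat > plt.py <<'E'
from h import *
def plate(fn):
    z=dict(np.load(fn)); p,r=pose(); P=(fcloud(z["d"],z["K"],z["E"])-p)@r.as_matrix()
    m=(abs(P[...,2]+8)<7)&(abs(P[...,1])<34)&(abs(P[...,0])<65)&(z["d"]>0); Q=P[m]; print(m.sum(),"x",np.percentile(Q[:,0],[0,.5,99.5,100]).round(1),"y",np.percentile(Q[:,1],[.5,99.5]).round(1))
    A=np.c_[Q[:,:2],np.ones(len(Q))]; s=np.linalg.lstsq(A,Q[:,2],rcond=None)[0]; print("tilt deg about y,x",np.degrees(s[:2]).round(2),"top z",s[2].round(2))
    f=Q[Q[:,0]>20]; b=[(f[abs(f[:,0]-x)<2.5][:,1].min()+f[abs(f[:,0]-x)<2.5][:,1].max())/2 for x in(22,30,40,50)]; print("mid y along x",np.round(b,2))
plate("w2.npz")
E
python3 plt.py
```

```text
17181 x [-56.4 -54.3  54.5  54.9] y [-31.5  29.4]
tilt deg about y,x [0.09 0.  ] top z -8.18
mid y along x [-1.8  -1.58 -1.58 -1.67]
```

```bash
python3 -m creep '{"delta_pos":[[0.0242,-0.001,-0.001],[0.0242,-0.001,-0.001],[0.0242,-0.001,-0.001],[0.0242,-0.001,-0.001],[0.0242,-0.001,-0.001],[0.0242,-0.001,-0.001],[0.0242,-0.001,-0.001],[0,0,0],[0,0,0],[0,0,0]],"twist":[[0,0,-1.28],[0,0,-1.28],[0,0,-1.28],[0,0,-1.28],[0,0,-1.28],[0,0,-1.28],[0,0,-1.28],[0,0,0],[0,0,0],[0,0,0]]}'
python3 - <<'E'
from h import *
im,d,K,E=grab("wrist"); np.savez("w3",im=im,d=d,K=K,E=E); cv2.imwrite("pics/w3.png",im[...,::-1])
P=fcloud(d,K,E)
q=P[(P[...,2]>68)&(P[...,2]<82)&(np.hypot(P[...,0]-591,P[...,1]-18)<85)&(d>0)]
for s in(1,-1):
    k=q[s*(q[:,1]-18)>40]; print("post",len(k),k.min(0).round(1),k.max(0).round(1),k.mean(0).round(1))
q=P[(P[...,2]>53)&(P[...,2]<66)&(np.hypot(P[...,0]-591,P[...,1]-18)<52)]; print("tyre",cv2.minEnclosingCircle(q[q[:,2]>57][:,:2].astype(np.float32)),np.median(q[q[:,2]>57][:,2]))
plan((590.3,18.2,140),2.3,step=20)
E
```

```text
t: 6.45
ee_pos: [590.9, -126.4, 139.5]
orientation: [-2.175, -2.265, 0.002]
ft_force: [0.3, -0.3, -1.9]
width: 59.7
grasp_force: 30.0Traceback (most recent call last):
  File "<stdin>", line 6, in <module>
    return umr_minimum(a, axis, None, out, keepdims, initial, where)
ValueError: zero-size array to reduction operation minimum which has no identity
```

View pics/w3.png

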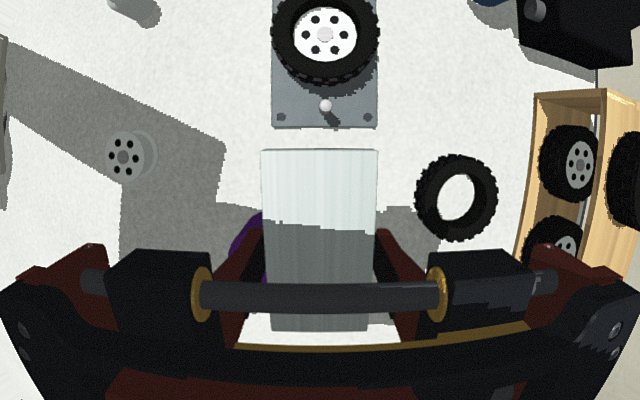

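The wrist view shows the jig ahead: near post top at (325,105), wheel centre (325,34), base near edge at v≈128. The plate stays centred in the grip.

Run:
```python
from h import *
z=dict(np.load("w3.npz")); im,d,K,E=[z[k] for k in("im","d","K","E")]; P=fcloud(d,K,E)
q=P[(P[...,2]>66)&(P[...,2]<84)&(np.hypot(P[...,0]-591,P[...,1]+46)<20)&(d>0)]; print("near post",len(q),q.mean(0).round(1),q.min(0).round(1),q.max(0).round(1))
q=P[(P[...,2]>36)&(P[...,2]<48)&(np.hypot(P[...,0]-591,P[...,1]-18)<25)&(d>0)]; print("wheel top",len(q),q.mean(0).round(1),cv2.minEnclosingCircle(q[:,:2].astype(np.float32)))
q=P[(P[...,2]>55)&(P[...,2]<66)&(np.hypot(P[...,0]-591,P[...,1]-18)<50)&(d>0)]; print("tyre",len(q),np.median(q[:,2]),cv2.minEnclosingCircle(q[:,:2].astype(np.float32)))
b=(P[...,2]>8)&(P[...,2]<16)&(abs(P[...,0]-591)<60)&(P[...,1]>-75)&(P[...,1]<0)&(d>0); q=P[b]
print("base",len(q),"x",q[:,0].min().round(1),q[:,0].max().round(1)); e=[(x,q[abs(q[:,0]-x)<3][:,1].min()) for x in(550,570,590,610,630)]; print(np.round(e,1), "slope deg",np.degrees(np.polyfit(*np.array(e).T,1)[0]))
plan((590,17.8,140),2.3,step=20)
```

```text
near post 143 [590.2 -44.9  74.6] [585.8 -49.4  66.6] [594.7 -40.1  77.1]
wheel top 2386 [590.1  18.6  42.3] ((590.941162109375, 18.038103103637695), 24.944660186767578)
tyre 4029 60.51780312608125 ((587.8367309570312, 19.34380531311035), 44.52619552612305)
base 5210 x 538.7 640.9
[[550.  -61.5]
 [570.  -61. ]
 [590.  -60.3]
 [610.  -59.3]
 [630.  -58.9]] slope deg 1.9931139781165477
n 8 row m [0.0181, 0.0006, -0.0] twist z -0.0 | now [ 591.  -126.8  139.7] yaw 2.28 tilt 0.08
```

```bash
python3 -m creep '{"delta_pos":[[0.0182,0.0006,0],[0.0182,0.0006,0],[0.0182,0.0006,0],[0.0182,0.0006,0],[0.0182,0.0006,0],[0.0182,0.0006,0],[0.0182,0.0006,0],[0.0182,0.0004,0],[0,0,0.02],[0,0,0.02],[0,0,0.01],[0,0,0],[0,0,0]],"twist":[[0,0,0],[0,0,0],[0,0,0],[0,0,0],[0,0,0],[0,0,0],[0,0,0],[0,0,0],[0,0,0],[0,0,0],[0,0,0],[0,0,0],[0,0,0]]}'
python3 - <<'E'
from h import *
plan((589.7,18.9,72),2.3,step=10)
o=[]
ims=[]
for n in("scene","top"):
    im,d,K,E=grab(n); np.savez("j"+n,im=im,d=d,K=K,E=E)
    P=np.array([590,18,80,1]); c=np.linalg.inv(E)@P; u,v=int(K[0,0]*c[0]/c[2]+K[0,2]),int(K[1,1]*c[1]/c[2]+K[1,2])
    ims.append(cv2.resize(im[v-50:v+50,u-65:u+65],(390,300),interpolation=2)); 
im,d,K,E=grab("wrist"); np.savez("w4",im=im,d=d,K=K,E=E)
ims.append(cv2.resize(im[80:380,120:510],(390,300)))
cv2.imwrite("pics/j1.png",np.vstack([np.hstack(ims[:2]),np.hstack([ims[2],ims[2]*0])])[...,::-1])
E
```

```text
t: 7.58
ee_pos: [589.8, 18.6, 90.1]
orientation: [-2.177, -2.264, 0.002]
ft_force: [0.2, -0.7, -1.5]
width: 59.8
grasp_force: 30.0
n 2 row m [0.0001, -0.0, 0.0091] twist z -0.03 | now [589.8  18.6  90.1] yaw 2.24 tilt 0.09
```

View pics/j1.png

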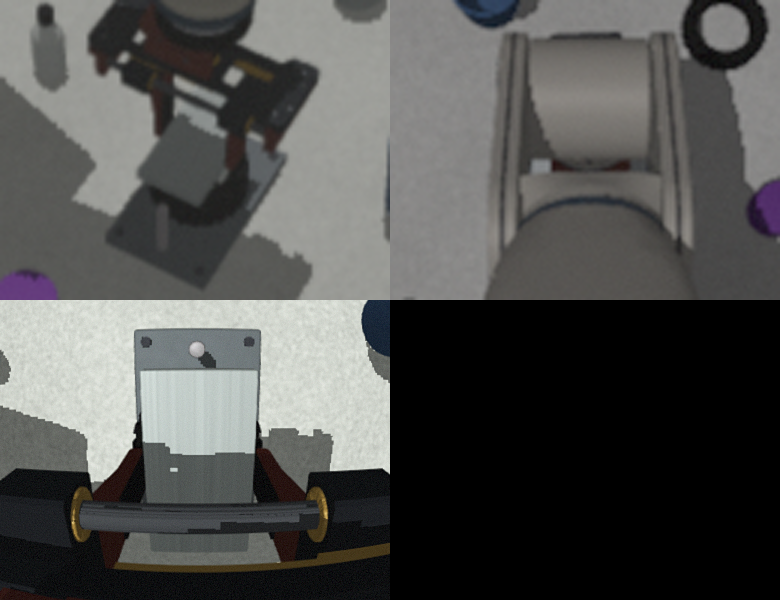

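The plate hangs over the tyre square to the base, with the far post visible at crop (197,349). I'll measure the gap between the far post and the plate edge in this one view.

Run:
```python
from h import *
z=dict(np.load("w4.npz")); p,r=pose(); d=z["d"]; P=fcloud(d,z["K"],z["E"]); T=(P-p)@r.as_matrix()
v,u=np.indices(d.shape)
q=T[(d>0)&(T[...,0]>50)&(abs(T[...,1])<15)&(P[...,2]>66)&(P[...,2]<80)&(T[...,0]<90)]
print("far post tool",len(q),q.mean(0).round(1),q.min(0).round(1),q.max(0).round(1))
q=T[(d>0)&(abs(T[...,2]+8)<5)&(abs(T[...,1])<34)&(T[...,0]<65)&(T[...,0]>30)];print("front edge",np.percentile(q[:,0],[99,100]).round(1),q[:,1].min().round(1),q[:,1].max().round(1),"yspan")
```

```text
far post tool 218 [64.4 -3.1 16.9] [59.8 -8.  14.8] [69.1  1.3 19.7]
front edge [54.7 55. ] -32.3 28.3 yspan
```

```bash
python3 -m creep '{"delta_pos":[[0,-0.001,0.01],[0,0,0.008],[0,0,0.004],[0,0,0.002],[0,0,0]],"twist":[[0,0,0],[0,0,0],[0,0,0],[0,0,0],[0,0,0]]}'
python3 -m creep '{"delta_pos":[[0,0,0.0015],[0,0,0]],"twist":[[0,0,0],[0,0,0]]}'
```

```text
t: 8.15
ee_pos: [588.5, 19.5, 65.8]
orientation: [-2.175, -2.265, 0.002]
ft_force: [-0.7, -0.9, -1.4]
width: 59.5
grasp_force: 30.0
t: 8.32
ee_pos: [589.1, 19.5, 65.1]
orientation: [-2.176, -2.266, 0.0]
ft_force: [-0.7, 0.2, -2.6]
width: 59.2
grasp_force: 30.0
```

```bash
for i in 1; do python3 -m creep '{"delta_pos":[[0,0,0.001],[0,0,0]],"twist":[[0,0,0],[0,0,0]]}'; done
python3 -m creep '{"delta_pos":[[0,0,0.001],[0,0,0]],"twist":[[0,0,0],[0,0,0]]}'
```

```text
t: 8.48
ee_pos: [589.2, 19.5, 64.7]
orientation: [2.176, 2.266, 0.0]
ft_force: [-1.7, 0.5, 1.0]
width: 59.6
grasp_force: 30.0
t: 8.65
ee_pos: [589.3, 19.5, 63.9]
orientation: [2.176, 2.265, 0.001]
ft_force: [-1.2, 0.7, 4.5]
width: 59.5
grasp_force: 30.0
```

Contact (force rose from -2 to +4.5 N). I'll release, lift, and close the fingers for pressing.

```bash
python3 -m creep '{"delta_pos":[[0,0,0],[0,0,0],[0,0,0],[0,0,-0.01],[0,0,-0.02],[0,0,-0.02],[0,0,0],[0,0,0]],"twist":[[0,0,0],[0,0,0],[0,0,0],[0,0,0],[0,0,0],[0,0,0],[0,0,0],[0,0,0]]}' 1
python3 - <<'E'
from h import *
im,d,K,E=grab("wrist"); p,r=pose(); P=fcloud(d,K,E)
q=P[(d>0)&(abs(P[...,2]-72)<6)&(abs(P[...,0]-590)<34)&(abs(P[...,1]-19)<58)]
A=np.c_[q[:,:2]-[590,19],np.ones(len(q))]; s=np.linalg.lstsq(A,q[:,2],rcond=None)[0]
print(len(q),"tilt",np.degrees(s[:2]).round(2),"top z",s[2].round(2),q.min(0).round(1),q.max(0).round(1)); plan((589.5,19,75),2.3)
E
python3 -m creep '{"delta_pos":[[0,0,0],[0,0,0],[0,0,0],[0,0,0],[0,0,0],[0,0,0]],"twist":[[0,0,0],[0,0,0],[0,0,0],[0,0,0],[0,0,0],[0,0,0]]}' 0
```

```text
t: 9.32
ee_pos: [590.0, 19.5, 114.7]
orientation: [2.175, 2.264, 0.003]
ft_force: [0.3, 0.3, -0.6]
width: 88.0
grasp_force: 0.0
11927 tilt [ 0.01 -0.04] top z 71.79 [556.  -29.8  68.7] [619.5  75.5  74.3]
n 2 row m [-0.0002, 0.0002, 0.0193] twist z 0.0 | now [589.1  19.4 113.6] yaw 2.31 tilt 0.05
t: 9.87
ee_pos: [588.9, 19.4, 112.9]
orientation: [-2.176, -2.265, 0.0]
ft_force: [0.1, -0.6, 0.8]
width: 51.1
grasp_force: 0.0
```

```bash
python3 -m creep '{"delta_pos":[[0,0,0],[0,0,0],[0,0,0],[0,0,0],[0,0,0],[0,0,0],[0,0,0.01],[0,0,0.015],[0,0,0.01],[0,0,0]],"twist":[[0,0,0],[0,0,0],[0,0,0],[0,0,0],[0,0,0],[0,0,0],[0,0,0],[0,0,0],[0,0,0],[0,0,0]]}' 0
python3 -m creep '{"delta_pos":[[0,0,0.002],[0,0,0.002],[0,0,0.001],[0,0,0.001],[0,0,0]],"twist":[[0,0,0],[0,0,0],[0,0,0],[0,0,0],[0,0,0]]}'
```

```text
t: 10.7
ee_pos: [587.2, 19.4, 75.6]
orientation: [-2.174, -2.264, 0.005]
ft_force: [-0.7, 0.1, -0.1]
width: 0.6
grasp_force: 0.0
t: 11.12
ee_pos: [589.2, 19.4, 72.4]
orientation: [2.176, 2.265, 0.001]
ft_force: [-0.2, -0.4, 0.5]
width: 0.6
grasp_force: 0.0
```

```bash
C='python3 -m creep'; $C '{"delta_pos":[[0,0,0.001],[0,0,0.001],[0,0,0.001],[0,0,0]],"twist":[[0,0,0],[0,0,0],[0,0,0],[0,0,0]]}'|egrep 'pos|ft'
$C '{"delta_pos":[[0,0,0.001],[0,0,0.001],[0,0,0]],"twist":[[0,0,0],[0,0,0],[0,0,0]]}'|egrep 'pos|ft'
$C '{"delta_pos":[[0,0,0.001],[0,0,0.001],[0,0,0]],"twist":[[0,0,0],[0,0,0],[0,0,0]]}'|egrep 'pos|ft'
```

```text
ee_pos: [589.3, 19.4, 70.0]
ft_force: [-2.6, 0.9, 5.5]
ee_pos: [589.4, 19.4, 68.0]
ft_force: [-1.1, -0.2, 5.9]
ee_pos: [589.4, 19.4, 66.0]
ft_force: [-2.0, -0.5, 4.8]
```

```bash
C='python3 -m creep'; $C '{"delta_pos":[[0,0,0.001],[0,0,0.001],[0,0,0]],"twist":[[0,0,0],[0,0,0],[0,0,0]]}'|egrep 'pos|ft'
$C '{"delta_pos":[[0,0,0.001],[0,0,0]],"twist":[[0,0,0],[0,0,0]]}'|egrep 'pos|ft'
$C '{"delta_pos":[[0,0,0.001],[0,0,0]],"twist":[[0,0,0],[0,0,0]]}'|egrep 'pos|ft'
```

```text
ee_pos: [589.4, 19.5, 64.1]
ft_force: [-1.9, 0.3, 5.8]
ee_pos: [589.3, 19.5, 63.1]
ft_force: [-1.7, 0.5, 6.1]
ee_pos: [589.4, 19.5, 62.3]
ft_force: [-3.0, -0.6, 7.9]
```

```bash
C='python3 -m creep'; $C '{"delta_pos":[[0,0,0.0006],[0,0,0]],"twist":[[0,0,0],[0,0,0]]}'|egrep 'pos|ft'
$C '{"delta_pos":[[0,0,0.0006],[0,0,0]],"twist":[[0,0,0],[0,0,0]]}'|egrep 'pos|ft'
```

```text
ee_pos: [589.4, 19.5, 62.3]
ft_force: [-4.6, -1.2, 13.7]
ee_pos: [589.5, 19.5, 62.2]
ft_force: [-6.5, -0.5, 19.0]
```

```bash
C='python3 -m creep'; $C '{"delta_pos":[[0,0,0.001],[0,0,0],[0,0,0]],"twist":[[0,0,0],[0,0,0],[0,0,0]]}'|egrep 'pos|ft'
$C '{"delta_pos":[[0,0,-0.003],[0,0,-0.01],[0,0,-0.03],[0,0,-0.03],[0,0,-0.03],[0,0,-0.03],[0,0,0],[0,0,0]],"twist":[[0,0,0],[0,0,0],[0,0,0],[0,0,0],[0,0,0],[0,0,0],[0,0,0],[0,0,0]]}' 1
python3 - <<'E'
from h import *
im,d,K,E=grab("wrist"); P=fcloud(d,K,E); np.savez("w5",im=im,d=d,K=K,E=E)
q=P[(d>0)&(abs(P[...,2]-62)<6)&(abs(P[...,0]-590)<36)&(abs(P[...,1]-19)<58)]
A=np.c_[q[:,:2]-[590,19],np.ones(len(q))]; s=np.linalg.lstsq(A,q[:,2],rcond=None)[0]
print(len(q),"tilt",np.degrees(s[:2]).round(2),"top z",s[2].round(2),cv2.minAreaRect(q[:,:2].astype(np.float32)))
plan((594,317.5,180),30,step=30); plan((411.5,211.5,180),30,step=30);plan((445.4,-239.5,180),30,step=30)
E
```

```text
ee_pos: [589.6, 19.4, 62.0]
ft_force: [-9.4, 0.1, 27.2]
t: 13.78
ee_pos: [590.3, 19.5, 194.3]
orientation: [2.174, 2.264, 0.005]
ft_force: [-0.1, -0.4, -0.1]
width: 50.2
grasp_force: 0.0
6534 tilt [0.02 0.02] top z 62.02 ((587.0755615234375, 19.364795684814453), (60.312644958496094, 109.4451675415039), 2.419419050216675)
n 10 row m [0.029, 0.0082, 0.0013] twist z -2.77 | now [589.1  19.4 192.5] yaw 2.31 tilt 0.07
n 9 row m [0.0259, -0.0138, 0.0014] twist z -3.08 | now [589.1  19.4 192.5] yaw 2.31 tilt 0.07
n 10 row m [-0.0216, -0.0207, 0.0012] twist z -2.77 | now [589.1  19.4 192.5] yaw 2.31 tilt 0.07
```

The tyre is home: force rose to 27 N at a stop with z=62.0, and the plate is level with its top at 62.0. Now the tins, starting with tin 2 at (411,212).

```bash
python3 -m creep '{"delta_pos":[[0.0259,-0.0138,0.0014],[0.0259,-0.0138,0.0014],[0.0259,-0.0138,0.0014],[0.0259,-0.0138,0.0014],[0.0259,-0.0138,0.0014],[0.0259,-0.0138,0.0014],[0.0259,-0.0138,0.0014],[0.0259,-0.0138,0.0014],[0.0259,-0.0138,0.0014],[0,0,0],[0,0,0]],"twist":[[0,0,-3.08],[0,0,-3.08],[0,0,-3.08],[0,0,-3.08],[0,0,-3.08],[0,0,-3.08],[0,0,-3.08],[0,0,-3.08],[0,0,-3.08],[0,0,0],[0,0,0]]}' 1
cat > tin.py <<'E'
from h import *
import sys
x,y=map(float,sys.argv[1:3]); im,d,K,E=grab("wrist"); P=fcloud(d,K,E)
q=P[(d>0)&(abs(P[...,2]-65)<4)&(np.hypot(P[...,0]-x,P[...,1]-y)<45)]
(c,r)=cv2.minEnclosingCircle(q[:,:2].astype(np.float32)); print("tin",len(q),np.round(c,1),round(r,1),"z",np.median(q[:,2]).round(1),cv2.minAreaRect(q[:,:2].astype(np.float32)))
p,_=pose(); print(p.round(1)); plan((x,y,20),float(sys.argv[3]),step=30)
E
python3 tin.py 411.4 211.7 30
```

```text
t: 14.75
ee_pos: [409.8, 211.9, 178.1]
orientation: [-1.566, -2.721, 0.004]
ft_force: [1.0, 0.2, 1.1]
width: 88.2
grasp_force: 0.0
tin 2590 [407.5 213.1] 27.4 z 65.1 ((407.6755676269531, 213.98731994628906), (53.575443267822266, 52.71650314331055), 28.837923049926758)
[411.1 211.7 178.5]
n 6 row m [-0.0, 0.0001, 0.0264] twist z 0.01 | now [411.1 211.7 178.5] yaw 30.07 tilt 0.1
```

```bash
python3 -m creep '{"delta_pos":[[0.001,0,0.02],[0,0,0.03],[0,0,0.03],[0,0,0.03],[0,0,0.025],[0,0,0.015],[0,0,0.008],[0,0,0]],"twist":[[0,0,0],[0,0,0],[0,0,0],[0,0,0],[0,0,0],[0,0,0],[0,0,0],[0,0,0]]}' 1
python3 -m creep '{"delta_pos":[[0,0,0],[0,0,0],[0,0,0],[0,0,0],[0,0,0],[0,0,0],[0,0,0]],"twist":[[0,0,0],[0,0,0],[0,0,0],[0,0,0],[0,0,0],[0,0,0],[0,0,0]]}' 0
python3 -m creep '{"delta_pos":[[0,0,-0.002],[0,0,-0.006],[0,0,-0.008],[0,0,-0.004],[0,0,0],[0,0,0],[0,0,0],[0,0,0]],"twist":[[0,0,0],[0,0,0],[0,0,0],[0,0,0],[0,0,0],[0,0,0],[0,0,0],[0,0,0]]}'
for i in 1 2 3; do python3 -m creep '{"delta_pos":[[0,0,0]],"twist":[[0,0,0]]}'|egrep ft; done
```

```text
t: 15.47
ee_pos: [410.9, 211.5, 19.5]
orientation: [-1.571, -2.718, 0.004]
ft_force: [-0.2, -0.6, -0.0]
width: 88.1
grasp_force: 0.0
t: 16.05
ee_pos: [411.3, 212.7, 22.0]
orientation: [1.57, 2.721, 0.001]
ft_force: [-0.6, -1.8, 6.4]
width: 53.6
grasp_force: 30.0
t: 16.72
ee_pos: [411.1, 212.6, 41.2]
orientation: [-1.57, -2.721, 0.0]
ft_force: [0.3, 0.7, -0.7]
width: 53.7
grasp_force: 30.0
ft_force: [0.4, -0.8, -0.2]
ft_force: [-0.1, -0.2, -0.5]
ft_force: [-0.6, -0.1, -0.3]
```

Light (about 0.5–1 N). I'll set it back down.

```bash
python3 -m creep '{"delta_pos":[[0,0,0.005],[0,0,0.007],[0,0,0.004],[0,0,0.002],[0,0,0.001],[0,0,0]],"twist":[[0,0,0],[0,0,0],[0,0,0],[0,0,0],[0,0,0],[0,0,0]]}'
python3 -m creep '{"delta_pos":[[0,0,0.0008],[0,0,0]],"twist":[[0,0,0],[0,0,0]]}'
```

```text
t: 17.47
ee_pos: [410.9, 212.4, 22.1]
orientation: [-1.57, -2.721, 0.001]
ft_force: [0.6, -0.1, -0.6]
width: 53.7
grasp_force: 30.0
t: 17.63
ee_pos: [411.0, 212.5, 22.0]
orientation: [-1.57, -2.721, 0.001]
ft_force: [-3.1, -2.3, 9.6]
width: 53.8
grasp_force: 30.0
```

```bash
python3 -m creep '{"delta_pos":[[0,0,0],[0,0,0],[0,0,0],[0,0,0],[0,0,0],[0,0,-0.01],[0,0,-0.03],[0,0,-0.04],[0,0,-0.04],[0,0,-0.03],[0,0,0],[0,0,0]],"twist":[[0,0,0],[0,0,0],[0,0,0],[0,0,0],[0,0,0],[0,0,0],[0,0,0],[0,0,0],[0,0,0],[0,0,0],[0,0,0],[0,0,0]]}' 1
python3 tin.py 411.4 211.7 30
python3 -c "
from h import *
plan((594,317.5,170),90,n=12)"
```

```text
t: 18.63
ee_pos: [412.3, 213.1, 173.8]
orientation: [1.569, 2.719, 0.006]
ft_force: [-1.4, 0.8, -0.6]
width: 87.8
grasp_force: 0.0
tin 2652 [408.1 213.9] 27.0 z 65.0 ((408.4106140136719, 214.60989379882812), (52.76126480102539, 52.61012649536133), 28.108890533447266)
[411.2 212.6 172.3]
n 6 row m [-0.0001, -0.0001, 0.0254] twist z 0.01 | now [411.2 212.6 172.3] yaw 30.03 tilt 0.09
n 12 row m [-0.0085, 0.0163, 0.0002] twist z -5.0 | now [411.2 212.6 172.3] yaw 30.03 tilt 0.09
```

```bash
python3 -m creep '{"delta_pos":[[-0.0085,0.0163,0],[-0.0085,0.0163,0],[-0.0085,0.0163,0],[-0.0085,0.0163,0],[-0.0085,0.0163,0],[-0.0085,0.0163,0],[-0.0085,0.0163,0],[-0.0085,0.0163,0],[-0.0085,0.0163,0],[-0.0085,0.0163,0],[-0.0085,0.0163,0],[-0.0085,0.0163,0],[0,0,0],[0,0,0]],"twist":[[0,0,-5],[0,0,-5],[0,0,-5],[0,0,-5],[0,0,-5],[0,0,-5],[0,0,-5],[0,0,-5],[0,0,-5],[0,0,-5],[0,0,-5],[0,0,-5],[0,0,0],[0,0,0]]}' 1
python3 tin.py 594 317.5 90
python3 - <<'E'
from h import *
im,d,K,E=grab("wrist"); cv2.imwrite("pics/w6.png",im[...,::-1])
E
```

```text
t: 19.85
ee_pos: [592.6, 317.7, 169.0]
orientation: [-0.001, -3.138, 0.003]
ft_force: [0.3, -0.2, -1.0]
width: 88.0
grasp_force: 0.0
tin 2729 [590.9 319.5] 27.1 z 65.0 ((590.9312133789062, 320.0318603515625), (52.08378601074219, 52.63614273071289), 89.27745056152344)
[592.3 317.2 169.4]
n 5 row m [-0.0004, 0.0001, 0.0299] twist z -0.01 | now [592.3 317.2 169.4] yaw 89.93 tilt 0.23
```

View pics/w6.png

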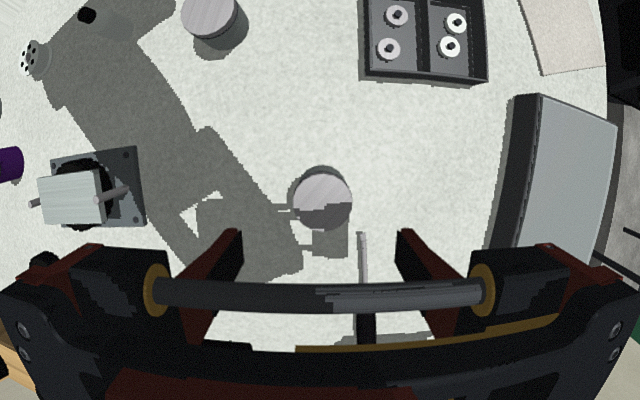

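Tin 1 is centred at (321,201), and the driver tip at (363,235) is clear of both fingers. Descending.

```bash
python3 -m creep '{"delta_pos":[[0,0.0015,0.02],[0,0,0.03],[0,0,0.03],[0,0,0.03],[0,0,0.02],[0,0,0.012],[0,0,0.006],[0,0,0]],"twist":[[0,0,0],[0,0,0],[0,0,0],[0,0,0],[0,0,0],[0,0,0],[0,0,0],[0,0,0]]}' 1
python3 -m creep '{"delta_pos":[[0,0,0],[0,0,0],[0,0,0],[0,0,0],[0,0,0],[0,0,0],[0,0,0]],"twist":[[0,0,0],[0,0,0],[0,0,0],[0,0,0],[0,0,0],[0,0,0],[0,0,0]]}' 0
python3 -m creep '{"delta_pos":[[0,0,-0.002],[0,0,-0.006],[0,0,-0.008],[0,0,-0.004],[0,0,0],[0,0,0],[0,0,0],[0,0,0]],"twist":[[0,0,0],[0,0,0],[0,0,0],[0,0,0],[0,0,0],[0,0,0],[0,0,0],[0,0,0]]}'
for i in 1 2 3; do python3 -m creep '{"delta_pos":[[0,0,0]],"twist":[[0,0,0]]}'|egrep ft; done
```

```text
t: 20.62
ee_pos: [592.9, 318.6, 22.6]
orientation: [-0.001, -3.14, 0.002]
ft_force: [-0.2, -0.6, -0.0]
width: 87.7
grasp_force: 0.0
t: 21.2
ee_pos: [594.1, 319.7, 24.3]
orientation: [-0.001, 3.141, 0.001]
ft_force: [-0.2, -0.2, 4.8]
width: 54.3
grasp_force: 30.0
t: 21.87
ee_pos: [593.5, 319.3, 43.3]
orientation: [0.001, -3.141, 0.0]
ft_force: [-0.6, 0.2, -1.4]
width: 54.1
grasp_force: 30.0
ft_force: [-1.0, -1.0, -0.5]
ft_force: [-0.2, -0.0, -1.2]
ft_force: [0.5, -0.5, -0.7]
```

Light too (~1 N). I'll set it down; tin 3 should be the heavy one.

```bash
python3 -m creep '{"delta_pos":[[0,0,0.005],[0,0,0.007],[0,0,0.004],[0,0,0.002],[0,0,0.001],[0,0,0]],"twist":[[0,0,0],[0,0,0],[0,0,0],[0,0,0],[0,0,0],[0,0,0]]}'|egrep 'pos|ft'
python3 -m creep '{"delta_pos":[[0,0,0.0006],[0,0,0]],"twist":[[0,0,0],[0,0,0]]}'|egrep 'pos|ft'
```

```text
ee_pos: [593.2, 319.2, 24.4]
ft_force: [-0.3, -0.8, -0.3]
ee_pos: [593.3, 319.2, 24.3]
ft_force: [-3.1, -1.6, 6.1]
```

```bash
python3 -m creep '{"delta_pos":[[0,0,0],[0,0,0],[0,0,0],[0,0,0],[0,0,0],[0,0,-0.01],[0,0,-0.03],[0,0,-0.04],[0,0,-0.04],[0,0,-0.03],[0,0,0],[0,0,0]],"twist":[[0,0,0],[0,0,0],[0,0,0],[0,0,0],[0,0,0],[0,0,0],[0,0,0],[0,0,0],[0,0,0],[0,0,0],[0,0,0],[0,0,0]]}' 1
python3 tin.py 594 317.5 90
python3 -c "
from h import *
plan((540,50,180),30,n=15)"
```

```text
t: 23.78
ee_pos: [595.0, 320.1, 177.3]
orientation: [-0.001, 3.137, 0.004]
ft_force: [-0.8, -0.6, -0.7]
width: 87.8
grasp_force: 0.0
tin 2615 [590.6 318.6] 27.2 z 65.0 ((590.6492309570312, 318.81488037109375), (52.43975067138672, 53.582191467285156), 88.40230560302734)
[593.8 319.5 175. ]
n 6 row m [0.0, -0.0004, 0.0258] twist z 0.01 | now [593.8 319.5 175. ] yaw 90.03 tilt 0.09
n 15 row m [-0.0055, -0.0184, -0.0003] twist z 4.0 | now [593.8 319.5 175. ] yaw 90.03 tilt 0.09
```

```bash
python3 -m creep '{"delta_pos":[[-0.0055,-0.0184,0],[-0.0055,-0.0184,0],[-0.0055,-0.0184,0],[-0.0055,-0.0184,0],[-0.0055,-0.0184,0],[-0.0055,-0.0184,0],[-0.0055,-0.0184,0],[-0.0055,-0.0184,0],[-0.0055,-0.0184,0],[-0.0055,-0.0184,0],[-0.0055,-0.0184,0],[-0.0055,-0.0184,0],[-0.0055,-0.0184,0],[-0.0055,-0.0184,0],[-0.0055,-0.0184,0],[0,0,0]],"twist":[[0,0,4],[0,0,4],[0,0,4],[0,0,4],[0,0,4],[0,0,4],[0,0,4],[0,0,4],[0,0,4],[0,0,4],[0,0,4],[0,0,4],[0,0,4],[0,0,4],[0,0,4],[0,0,0]]}' 1
python3 -c "
from h import *
plan((445.5,-239.5,175),-20,n=14)"
```

```text
t: 25.17
ee_pos: [536.0, 47.6, 172.0]
orientation: [-1.574, -2.714, 0.006]
ft_force: [0.2, 0.5, -0.3]
width: 88.0
grasp_force: 0.0
n 14 row m [-0.0202, -0.0091, -0.0002] twist z 3.56 | now [536.   47.6 172. ] yaw 29.77 tilt 0.34
```

```bash
python3 -m creep '{"delta_pos":[[-0.0202,-0.0091,0],[-0.0202,-0.0091,0],[-0.0202,-0.0091,0],[-0.0202,-0.0091,0],[-0.0202,-0.0091,0],[-0.0202,-0.0091,0],[-0.0202,-0.0091,0],[-0.0202,-0.0091,0],[-0.0202,-0.0091,0],[-0.0202,-0.0091,0],[-0.0202,-0.0091,0],[-0.0202,-0.0091,0],[-0.0202,-0.0091,0],[-0.0202,-0.0091,0],[0,0,0],[0,0,0]],"twist":[[0,0,3.56],[0,0,3.56],[0,0,3.56],[0,0,3.56],[0,0,3.56],[0,0,3.56],[0,0,3.56],[0,0,3.56],[0,0,3.56],[0,0,3.56],[0,0,3.56],[0,0,3.56],[0,0,3.56],[0,0,3.56],[0,0,0],[0,0,0]]}' 1
python3 tin.py 445.5 -239.5 -20
```

```text
t: 26.5
ee_pos: [449.6, -237.2, 173.1]
orientation: [-2.569, -1.806, 0.001]
ft_force: [0.9, 0.5, 0.4]
width: 87.4
grasp_force: 0.0
tin 2650 [ 442.6 -238.9] 27.3 z 65.0 ((442.95294189453125, -238.56243896484375), (53.15464782714844, 52.85297775268555), 69.82075500488281)
[ 450.1 -236.8  173.3]
n 6 row m [-0.0007, -0.0005, 0.0256] twist z 0.04 | now [ 450.1 -236.8  173.3] yaw -19.74 tilt 0.07
```

```bash
python3 -m creep '{"delta_pos":[[-0.002,-0.0025,0.01],[-0.002,-0.002,0.03],[0,0,0.03],[0,0,0.03],[0,0,0.025],[0,0,0.015],[0,0,0.01],[0,0,0]],"twist":[[0,0,0],[0,0,0],[0,0,0],[0,0,0],[0,0,0],[0,0,0],[0,0,0],[0,0,0]]}' 1
python3 -m creep '{"delta_pos":[[0,0,0],[0,0,0],[0,0,0],[0,0,0],[0,0,0],[0,0,0],[0,0,0]],"twist":[[0,0,0],[0,0,0],[0,0,0],[0,0,0],[0,0,0],[0,0,0],[0,0,0]]}' 0
python3 -m creep '{"delta_pos":[[0,0,-0.002],[0,0,-0.006],[0,0,-0.008],[0,0,-0.004],[0,0,0],[0,0,0],[0,0,0],[0,0,0]],"twist":[[0,0,0],[0,0,0],[0,0,0],[0,0,0],[0,0,0],[0,0,0],[0,0,0],[0,0,0]]}'
for i in 1 2 3; do python3 -m creep '{"delta_pos":[[0,0,0]],"twist":[[0,0,0]]}'|egrep ft; done
```

```text
t: 27.22
ee_pos: [443.3, -237.9, 21.6]
orientation: [-2.566, -1.806, 0.003]
ft_force: [-0.3, 0.8, 0.2]
width: 87.8
grasp_force: 0.0
t: 27.8
ee_pos: [444.3, -239.5, 24.7]
orientation: [2.57, 1.806, 0.0]
ft_force: [-2.1, 1.1, 6.2]
width: 54.3
grasp_force: 30.0
t: 28.47
ee_pos: [444.2, -239.3, 43.8]
orientation: [-2.57, -1.806, 0.0]
ft_force: [-0.2, 0.3, -4.6]
width: 53.9
grasp_force: 30.0
ft_force: [0.1, -0.1, -5.8]
ft_force: [0.1, 0.2, -3.9]
ft_force: [0.2, 0.9, -4.5]
```

Tin 3 is the heavy one (4.7 N). I'll raise it and take it to the plate.

```bash
python3 -m creep '{"delta_pos":[[0,0,-0.01],[0,0,-0.02],[0,0,-0.03],[0,0,-0.03],[0,0,-0.03],[0,0,-0.01],[0,0,0],[0,0,0]],"twist":[[0,0,0],[0,0,0],[0,0,0],[0,0,0],[0,0,0],[0,0,0],[0,0,0],[0,0,0]]}'|egrep "pos|ft|gr"
python3 - <<'E'
from h import *
im,d,K,E=grab("wrist"); p,r=pose(); T=(fcloud(d,K,E)-p)@r.as_matrix()
q=T[(d>0)&(abs(T[...,2]+40.5)<4)&(np.hypot(T[...,0],T[...,1])<29)]; print(len(q),np.median(q[:,2]),q.min(0).round(1),q.max(0).round(1))
plan((589.2,19.2,170),2.3,n=16)
E
```

```text
ee_pos: [444.1, -239.3, 173.8]
ft_force: [-0.9, 1.1, -5.3]
grasp_force: 30.0
6953 -41.255032155894305 [-27.1 -28.1 -44.5] [ 27.   27.7 -36.5]
n 16 row m [0.0175, 0.0064, 0.0002] twist z -1.38 | now [ 443.5 -238.9  172.8] yaw -19.81 tilt 0.1
```

```bash
python3 -m creep '{"delta_pos":[[0.0175,0.0064,0],[0.0175,0.0064,0],[0.0175,0.0064,0],[0.0175,0.0064,0],[0.0175,0.0064,0],[0.0175,0.0064,0],[0.0175,0.0064,0],[0.0175,0.0064,0],[0.0175,0.0064,0],[0.0175,0.0064,0],[0.0175,0.0064,0],[0.0175,0.0064,0],[0.0175,0.0064,0],[0.0175,0.0064,0],[0.0175,0.0064,0],[0.0175,0.0064,0],[0,0,0],[0,0,0],[0,0,0]],"twist":[[0,0,-1.38],[0,0,-1.38],[0,0,-1.38],[0,0,-1.38],[0,0,-1.38],[0,0,-1.38],[0,0,-1.38],[0,0,-1.38],[0,0,-1.38],[0,0,-1.38],[0,0,-1.38],[0,0,-1.38],[0,0,-1.38],[0,0,-1.38],[0,0,-1.38],[0,0,-1.38],[0,0,0],[0,0,0],[0,0,0]]}'
python3 -c "
from h import *
plan((589.2,19.2,95),2.3,n=6)"
```

```text
t: 31.02
ee_pos: [589.2, 18.1, 172.0]
orientation: [-2.175, -2.263, 0.004]
ft_force: [-0.0, 0.0, -5.0]
width: 54.1
grasp_force: 30.0
n 6 row m [0.0002, 0.0, 0.0128] twist z -0.0 | now [589.2  18.1 172. ] yaw 2.27 tilt 0.21
```

```bash
python3 -m creep '{"delta_pos":[[0.001,0,0.02],[0,0,0.02],[0,0,0.02],[0,0,0.01],[0,0,0.006],[0,0,0.004],[0,0,0],[0,0,0]],"twist":[[0,0,0],[0,0,0],[0,0,0],[0,0,0],[0,0,0],[0,0,0],[0,0,0],[0,0,0]]}'|egrep "pos|ft"
python3 -m creep '{"delta_pos":[[0,0,0.0015],[0,0,0.0015],[0,0,0],[0,0,0]],"twist":[[0,0,0],[0,0,0],[0,0,0],[0,0,0]]}'|egrep "pos|ft"
```

```text
ee_pos: [591.0, 19.2, 94.6]
ft_force: [-0.1, -0.3, -4.0]
ee_pos: [590.6, 19.4, 91.3]
ft_force: [0.3, -0.3, -4.5]
```

```bash
python3 -m creep '{"delta_pos":[[0,-0.001,0.0015],[0,0,0.0015],[0,0,0],[0,0,0]],"twist":[[0,0,0],[0,0,0],[0,0,0],[0,0,0]]}'|egrep "pos|ft"
python3 -m creep '{"delta_pos":[[0,0,0.001],[0,0,0]],"twist":[[0,0,0],[0,0,0]]}'|egrep "pos|ft"
```

```text
ee_pos: [589.3, 19.3, 87.8]
ft_force: [-0.2, 0.7, -3.7]
ee_pos: [589.5, 19.3, 86.8]
ft_force: [-0.0, 0.1, -4.1]
```

```bash
python3 -m creep '{"delta_pos":[[0,0,0.0006],[0,0,0]],"twist":[[0,0,0],[0,0,0]]}'|egrep "pos|ft"
python3 -m creep '{"delta_pos":[[0,0,0.0003],[0,0,0]],"twist":[[0,0,0],[0,0,0]]}'|egrep "pos|ft"
```

```text
ee_pos: [589.5, 19.3, 86.7]
ft_force: [-1.1, 0.9, 0.0]
ee_pos: [589.5, 19.3, 86.7]
ft_force: [-2.7, 0.0, 4.7]
```

Seated on the plate. Now release, retreat and check.

```bash
python3 -m creep '{"delta_pos":[[0,0,0],[0,0,0],[0,0,0],[0,0,0],[0,0,0],[0,0,0],[0,0,-0.01],[0,0,-0.02],[0,0,-0.03],[0,0,-0.03],[0,0,-0.03],[0,0,-0.03],[-0.03,0,0],[-0.03,0,0],[-0.03,0,0],[-0.03,0,0],[-0.03,0,0],[0,0,0],[0,0,0],[0,0,0]],"twist":[[0,0,0],[0,0,0],[0,0,0],[0,0,0],[0,0,0],[0,0,0],[0,0,0],[0,0,0],[0,0,0],[0,0,0],[0,0,0],[0,0,0],[0,0,0],[0,0,0],[0,0,0],[0,0,0],[0,0,0],[0,0,0],[0,0,0],[0,0,0]]}' 1
python3 - <<'E'
from h import *
im,d,K,E=grab("wrist"); P=fcloud(d,K,E); cv2.imwrite("pics/w7.png",im[...,::-1])
C=(589,19)
q=P[(d>0)&(abs(P[...,2]-127)<5)&(np.hypot(P[...,0]-C[0],P[...,1]-C[1])<40)]; print("tin",len(q),np.median(q[:,2]),cv2.minAreaRect(q[:,:2].astype(np.float32)))
q=P[(d>0)&(abs(P[...,2]-62)<5)&(abs(P[...,0]-C[0])<36)&(abs(P[...,1]-19)<58)]; s=np.linalg.lstsq(np.c_[q[:,:2]-C,np.ones(len(q))],q[:,2],rcond=None)[0]
print("plate",len(q),s.round(3),cv2.minAreaRect(q[:,:2].astype(np.float32)))
im,d,K,E=grab("scene"); cv2.imwrite("pics/s2.png",im[...,::-1])
E
```

```text
t: 34.52
ee_pos: [595.2, -130.2, 236.4]
orientation: [-2.178, -2.264, -0.0]
ft_force: [0.0, -0.0, -0.9]
width: 88.1
grasp_force: 0.0
tin 2666 126.93691103297314 ((587.710693359375, 19.038127899169922), (52.83384323120117, 53.3214225769043), 85.97855377197266)
plate 2183 [-1.0000e-03  1.0000e-03  6.1963e+01] ((587.6317749023438, 19.147201538085938), (60.342140197753906, 109.86183166503906), 2.5468666553497314)
```

View pics/s2.png

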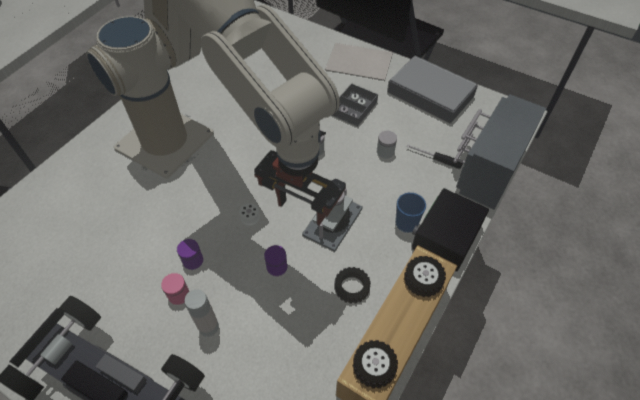

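The scene shows the tin standing on the plate at (338,212), with the light tin at (387,144) upright and the bystanders unmoved. The tin centre is within 0.2 mm of the plate centre, and the plate is level with its top at 62.0 mm. The gripper is clear, so I'm handing in.

```bash
python3 -c "
from workcell import close_job
print(close_job())"
```

```text
the job is handed in; nothing more can be done
None
```

The job is handed in: the tyre is pressed fully home under the level plate, the heavy tin (tin 3, right of the jig, 4.7 N when lifted) stands on the plate's middle, both light tins are back upright on the table, and nothing else was seen to have moved.

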